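# Sort sprung shaker feet by stiffness

### The arm

A 6-joint arm with a two-finger parallel gripper is mounted at the origin on a cart in front of the work surface, level with it; the furniture and walls round the work are solid. World frame = base frame: x ahead of the robot, y to its left, z up, the work surface at z = 0. Lengths are in mm, angles in rad, forces in N, time in s.
With the tool pointing down it reaches from about 325 to 775 mm from the base axis. Payload 5.5 kg.
Tool frame: the origin (TCP) lies on the mounting face of the last link; the fingertips stand 173 mm ahead of it and the grasp point (between the pads) lies 155 mm ahead of it; z points along the fingers, y is the line along which they close (so a half turn about z gives the same grasp; the last joint's range is limited). The gripper opens to 85 mm and grips with 20 to 120 N. Pads are 22 mm wide; open, the fingers measure 114 mm over their backs; the gripper's body (76 mm by 85 mm) begins 54 mm behind the grasp point. The pads swing forward as they close: fully open they stand 13 mm farther back than shut.
Start: joints at [-1.331, 0.091, 1.231, -0, 1.82, -0.057], TCP at [175.477, -573.782, 404.675] pointing down, gripper open.
Joint ranges: [-2.87, 2.87], [-0.86, 2.18], [0.17, 2.46], [-1.51, 4.65], [0.06, 2.69], [-2.65, 2.65]. Speed limits (rad/s): [2.57, 2.57, 3.01, 3.14, 3.14, 3.14].

### API

Orientations are given as a unit quaternion [x, y, z, w].
In Python, from station import r, vision gives the robot as it stands.
- The arm moves only by the shell command python3 -m handwheel 'ROWS' [OPENING] [FORCE]. ROWS is a JSON object of lists of equal length, an entry for each row: "travel": the shift along the tool's x, y, z in cm, a list of three; "rotation": the turn, a rotation vector about the tool's x, y, z in rad, a list of three. A call has 1 to 20 rows; each row is the pose to reach, as a shift and turn from the pose commanded when the call began, along the tool's axes at that moment; what a row does not reach only later rows make up. A row lasts 1/8 s, in which the tool goes at most 62.5 mm and 10.7 degrees, less where a joint would pass 70% of its speed; a pose out of reach is approached as far as the arm can. A call with a gripper value outside its range is refused whole. OPENING is the gripper command: -1 is shut, 1 is fully open, values between are in proportion, set as the call begins (- or left out, the last holds). The fingers move at their own pace and stop on an object; FORCE is the grip in N (left out, the last holds). Time passes only in rows, so rows that repeat a pose let the fingers close. It gives the time, the measured TCP pose, the force, the opening and the grip force at its end, in the units of the state.
- r.read_state(): the state, without advancing time (a new reading comes with each control period).
- vision.read_camera(name): name is "scene" or "top" or "wrist"; returns a dict with "img" (480x640x3 uint8, red, green, blue), "mtx" (3x3 intrinsics, pixels), "cam_to_world" (4x4, takes a point from camera to world coordinates); the wrist camera has in their place "hand_eye" (4x4, takes a point from camera to tool coordinates, whose origin is the TCP and whose axes are the flange's). Camera axes: x right, y down, z forward; pixel columns grow to the right and rows downward; lengths in mm; the calibration is good to about 2 mm. A picture is of the moment at which its call begins: read the wrist's pose just before it. There is no depth.
- r.close_job(): hands the job in; it is judged then, once.
The state is a dict: "time": time; "joint_positions": joint angles; "dq": joint speeds; "tau": joint torques, N m; "position": TCP position; "orientation": TCP orientation; "force": force on the tool from outside, world axes, zero at the start; "ft_torque": the same for the moment, N m; "finger_gap": finger opening in mm; "grip_force": force on a finger pad.
Only numpy, scipy, OpenCV 4.12 (cv2) and the standard library are available. Lean on these libraries where they do the work, as an engineer would, in place of code of your own. Each camera call takes 0.05 s, during which the arm holds its last target. There are 200 camera calls.

### The job

Three sprung feet from a shaker stand on the worktop; press their rubber caps down to feel which springs are still stiff and which have gone weak. Stand every foot with a stiff spring in the steel tray and every foot with a weak spring in the square grey bin, upright, set down rather than dropped. Do not knock a foot over or shift the petri dish, the timer or the roll of tape.

Things in the scene. Friction and masses are not known exactly. Their poses are not given: they have to be found in the camera images.
- foot_a_mid (a point): Centre of a sprung machine foot, on its axis 52 mm above its underside; z up along the axis. All three feet look the same: a round dark flange 60 mm across and 8 mm thick, on it an upright aluminium body 44 mm across up to 76 mm, then a thin shaft and a black rubber cap 36 mm across from 90 to 104 mm. 0.28 kg, stands loose on its flange. Grip it round the aluminium body, 45 to 70 mm above its underside. May have a stiff or a weak spring; which cannot be seen.
- foot_a_cap (a point): Centre of the top face of that foot's rubber cap, 104 mm above its underside when not pressed; goes down with the cap.
- foot_a_plunger (a joint): How far that foot's cap is pressed down, m: 0 is up, 0.012 is the end stop; springs back. A stiff spring needs about 4 N to start moving, 10 N at 6 mm, 16 N at the stop; a weak one about 1 N to start, 2.2 N at 6 mm, 3.4 N at the stop.
- foot_b_mid (a point): Centre of a sprung machine foot, on its axis 52 mm above its underside; z up along the axis. All three feet look the same: a round dark flange 60 mm across and 8 mm thick, on it an upright aluminium body 44 mm across up to 76 mm, then a thin shaft and a black rubber cap 36 mm across from 90 to 104 mm. 0.28 kg, stands loose on its flange. Grip it round the aluminium body, 45 to 70 mm above its underside. May have a stiff or a weak spring; which cannot be seen.
- foot_b_cap (a point): Centre of the top face of that foot's rubber cap, 104 mm above its underside when not pressed; goes down with the cap.
- foot_b_plunger (a joint): How far that foot's cap is pressed down, m: 0 is up, 0.012 is the end stop; springs back. A stiff spring needs about 4 N to start moving, 10 N at 6 mm, 16 N at the stop; a weak one about 1 N to start, 2.2 N at 6 mm, 3.4 N at the stop.
- foot_c_mid (a point): Centre of a sprung machine foot, on its axis 52 mm above its underside; z up along the axis. All three feet look the same: a round dark flange 60 mm across and 8 mm thick, on it an upright aluminium body 44 mm across up to 76 mm, then a thin shaft and a black rubber cap 36 mm across from 90 to 104 mm. 0.28 kg, stands loose on its flange. Grip it round the aluminium body, 45 to 70 mm above its underside. May have a stiff or a weak spring; which cannot be seen.
- foot_c_cap (a point): Centre of the top face of that foot's rubber cap, 104 mm above its underside when not pressed; goes down with the cap.
- foot_c_plunger (a joint): How far that foot's cap is pressed down, m: 0 is up, 0.012 is the end stop; springs back. A stiff spring needs about 4 N to start moving, 10 N at 6 mm, 16 N at the stop; a weak one about 1 N to start, 2.2 N at 6 mm, 3.4 N at the stop.
- steel_tray: Steel instrument tray, fixed, open on top; 113 mm along its x, 203 mm along its y, rim 28 mm above its underside. Stands on 7 mm rubber pads. Origin at the centre of its underside, 7 mm above the worktop. Inner floor 2 mm above the origin, 96 mm (x) by 186 mm (y).
- square_bin: Square grey plastic bin, fixed, open on top; 150 by 150 mm, rim 31 mm above its underside. Stands on 7 mm rubber pads. Origin at the centre of its underside, 7 mm above the worktop. Inner floor 4 mm above the origin, 142 by 142 mm.
- petri_dish: Petri dish among the feet, 57 mm across, 14 mm high; leave it. Origin at the centre of its underside.
- timer: White bench timer, 60x68x20 mm; leave it. Origin at the centre of its underside.
- label_tape: Roll of label tape lying flat, 74 mm across, 19 mm high; leave it. Origin at the centre of its underside.

How it is judged:
By the outcome, as a careful person would: the job done as asked, in the order asked, and still so for the second after the job is handed in, with the robot touching nothing.
It also fails if it takes over 72 s, if anything falls off the work surface, if the arm or the gripper's body presses on something with over 40 N, if the wrist force passes 120 N, or if a joint passes its speed limit or range.

## Working session

There is one attempt and no reset: what is moved stays moved. The work goes in short steps, Python scripts to look and compute and a shell command to move; the robot and the scene stay as the last step left them, time stands still between calls to the robot, and variables do not carry over. Pictures are saved under pics/ and viewed, at most 10 in all, crops included, and the job is handed in when it is done.

```bash
ls; mkdir -p pics
python3 - <<'E'
from station import r, vision
import cv2,json
s=r.read_state(); print({k:(s[k]) for k in s})
for n in ("top","scene"):
    c=vision.read_camera(n); cv2.imwrite(f"pics/{n}0.png",c["img"][:,:,::-1]); print(n,c["mtx"],c["cam_to_world"])
c=vision.read_camera("wrist");print(c["mtx"],c["hand_eye"])
E
```

```text
pics
{'time': 0.0, 'joint_positions': array([-1.33073061e+00,  9.18593919e-02,  1.23189720e+00,  1.97176305e-05,
        1.81984436e+00, -5.66970734e-02]), 'dq': array([ 0.0009367 , -0.00230967,  0.00225152,  0.00031497, -0.00010771,
       -0.00113492]), 'tau': array([ 3.18455131e-04, -4.58731985e+01, -4.18020308e+01, -2.77326999e-04,
        1.18676267e-02,  1.87750248e-05]), 'position': array([ 175.46975999, -573.81727152,  403.54384471]), 'orientation': array([ 9.89010807e-01,  1.47839829e-01, -8.24185076e-05, -1.00080277e-03]), 'force': array([-0.76042264, -0.42895818,  0.30812113]), 'ft_torque': array([ 0.05548621, -0.01773799,  0.04710155]), 'grip_force': 0.0, 'finger_gap': 85.3320904009737}
top [[495.33698394   0.         315.21064045]
 [  0.         495.33698394 240.32379672]
 [  0.           0.           1.        ]] [[-2.08099798e-02 -9.81552457e-01  1.90057147e-01  3.36930364e+02]
 [-9.99783029e-01  2.02562438e-02 -4.85590156e-03 -1.78161692e+00]
 [ 9.16478192e-04 -1.90116962e-01 -9.81761020e-01  1.16403411e+03]
 [ 0.00000000e+00  0.00000000e+00  0.00000000e+00  1.00000000e+00]]
scene [[565.68924434   0.         321.38421728]
 [  0.         565.68924434 227.32387091]
 [  0.           0.           1.        ]] [[-5.16132808e-01 -5.09952946e-01  6.88153266e-01 -3.59311131e+02]
 [-8.56506054e-01  3.09243142e-01 -4.13238500e-01  5.57148861e+02]
 [-2.07448803e-03 -8.02693386e-01 -5.96388317e-01  8.85222356e+02]
 [ 0.00000000e+00  0.00000000e+00  0.00000000e+00  1.00000000e+00]]
[[408.16574871   0.         319.11546402]
 [  0.         408.16574871 235.25465735]
 [  0.           0.           1.        ]] [[-2.67312469e-04 -9.56462639e-01 -2.91854672e-01  7.37679402e+01]
 [ 9.99999742e-01 -6.10245861e-05 -7.15920229e-04 -6.62906089e-01]
 [ 6.66940640e-04 -2.91854788e-01  9.56462408e-01  3.14042138e+01]
 [ 0.00000000e+00  0.00000000e+00  0.00000000e+00  1.00000000e+00]]
```

View pics/top0.png

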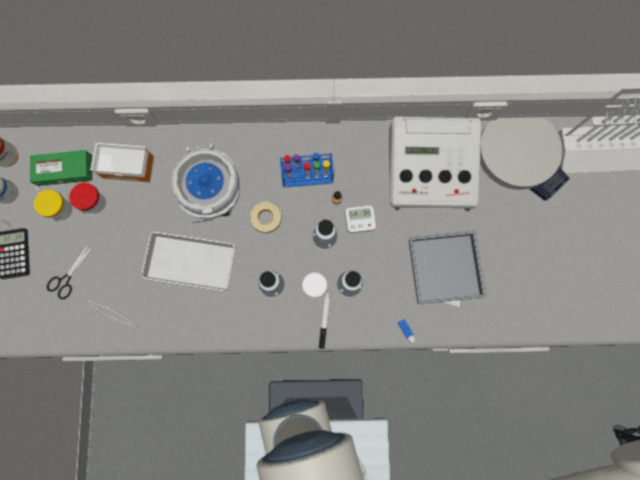

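View pics/scene0.png

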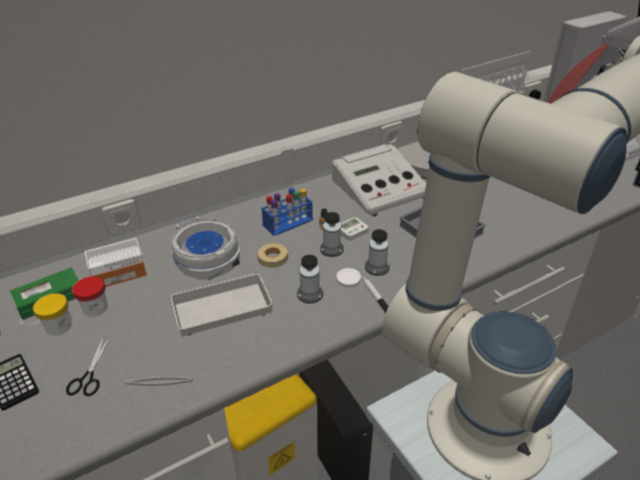

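The top view shows the feet caps at about (268,279), (351,279) and (325,228). The dish is at (314,285), the timer at (360,219), the tape at (265,217), the tray centred near (188,262) and the bin near (447,267). The scene view agrees. Next I measure the caps and the containers.

```bash
cat > h.py <<'E'
import cv2, numpy as np
from station import r, vision
from scipy.spatial.transform import Rotation as R
def pose():
    s=r.read_state(); T=np.eye(4); T[:3,:3]=R.from_quat(s["orientation"]).as_matrix(); T[:3,3]=s["position"]; return T
def cast(c,uv,z,T=None):
    M=c["cam_to_world"] if T is None else T@c["hand_eye"]
    d=M[:3,:3]@np.linalg.solve(c["mtx"],[uv[0],uv[1],1]); return M[:3,3]+d*(z-M[2,3])/d[2]
def proj(c,p,T=None):
    M=c["cam_to_world"] if T is None else T@c["hand_eye"]
    q=c["mtx"]@(np.linalg.inv(M)@np.r_[p,1])[:3]; return q[:2]/q[2]
def blobs(m,roi,lo=20,hi=1e9):
    x0,y0,x1,y1=roi; k=np.zeros(m.shape,np.uint8); k[y0:y1,x0:x1]=m[y0:y1,x0:x1]
    cs,_=cv2.findContours(k.astype(np.uint8),cv2.RETR_EXTERNAL,cv2.CHAIN_APPROX_NONE)
    return [c for c in cs if lo<=cv2.contourArea(c)<=hi]
E
python3 - <<'E'
from h import *
c=vision.read_camera("top"); im=c["img"]; v=im.max(2)
for n,roi in dict(a=(255,265,285,297),b=(337,265,366,297),c=(310,212,340,250)).items():
    for k in blobs(v<45,roi):
        (u,w),rad=cv2.minEnclosingCircle(k); p=cast(c,(u,w),104); print(n,(u,w),rad, p.round(0), "diam",rad*2*1060/495)
hsv=cv2.cvtColor(im,cv2.COLOR_RGB2HSV)
# dish, timer
for n,roi,z in (("dish",(300,270,330,300),14),("timer",(343,203,380,235),20)):
    for k in blobs(v>205,roi,100):
        q=cv2.minAreaRect(k); print(n,q,cast(c,q[0],z).round(0))
for k in blobs((hsv[...,1]>60)&(v>120),(245,198,285,236),100):
    q=cv2.minEnclosingCircle(k); print("tape",q,cast(c,q[0],19).round(0))
# containers: rim corners by eye, rim heights 35/38
for n,Q,z in (("tray",[(150,233),(236,245),(227,291),(142,278)],35),("bin",[(410,237),(477,232),(485,298),(416,304)],38)):
    P=np.array([cast(c,q,z) for q in Q]); print(n,P.mean(0).round(0),"sides",np.linalg.norm(P-np.roll(P,-1,0),axis=1).round(0),P[:,:2].round(0).tolist())
E
```

```text
a (267.4166564941406, 278.5833435058594) 6.609219551086426 [461.  97. 104.] diam 28.30615242081459
b (352.5, 278.5) 6.5193023681640625 [457. -85. 104.] diam 27.921052566682448
c (325.0, 227.0) 6.403224468231201 [571. -29. 104.] diam 27.42391085383868
dish ((314.2500305175781, 284.2500305175781), (21.920310974121094, 22.62741470336914), 45.0) [456.  -3.  14.]
timer ((360.34619140625, 218.73077392578125), (21.700716018676758, 26.465347290039062), 85.03025817871094) [ 608. -116.   20.]
tape ((265.5395812988281, 216.88209533691406), 15.188375473022461) [618. 109.  19.]
tray [512. 285.  35.] sides [203. 108. 198. 106.] [[581.0, 377.0], [548.0, 176.0], [442.0, 196.0], [476.0, 391.0]]
bin [ 486. -308.   38.] sides [157. 153. 157. 155.] [[558.0, -227.0], [567.0, -384.0], [414.0, -389.0], [404.0, -232.0]]
```

```bash
python3 -m handwheel '{"travel":[[4,-4.4,0],[8,-8.7,0],[12,-13,0],[16,-17.4,0],[20,-21.7,0],[24,-26,0],[28,-30.5,0.2],[32,-34.8,0.3],[36,-39.2,0.3],[40,-43.5,0.3],[43,-46.8,0.3],[43,-46.8,0.3],[43,-46.8,0.3],[43,-46.8,0.3]],"rotation":[[0,0,0.05],[0,0,0.1],[0,0,0.15],[0,0,0.2],[0,0,0.25],[0,0,0.297],[0,0,0.297],[0,0,0.297],[0,0,0.297],[0,0,0.297],[0,0,0.297],[0,0,0.297],[0,0,0.297],[0,0,0.297]]}' -1 30
python3 - <<'E'
from h import *
T=pose(); c=vision.read_camera("wrist"); s=r.read_state(); print(s["time"],T.round(3),s["force"],s["joint_positions"])
cv2.imwrite("pics/w1.png",c["img"][:,:,::-1]); v=c["img"].max(2)
for n,p in dict(a=(461,97,104),b=(457,-85,104),c=(571,-29,104)).items():
    print(n,proj(c,p,T))
    for k in blobs(v<45,(0,0,640,480),300):
        (u,w),rad=cv2.minEnclosingCircle(k); e=cv2.fitEllipse(k) if len(k)>5 else None
        q=cast(c,e[0],104,T)
        if np.hypot(*(q[:2]-p[:2]))<30: print(e,q.round(1))
E
```

```text
time: 1.95
position: [449.5, -1.5, 401.8]
orientation: [1.0, -0.001, 0.0, 0.0]
force: [0.5, -0.7, -0.0]
finger_gap: -0.4
grip_force: 0.0
2.0 [[ 1.00000e+00 -2.00000e-03  0.00000e+00  4.49494e+02]
 [-2.00000e-03 -1.00000e+00 -0.00000e+00 -1.48100e+00]
 [ 0.00000e+00  0.00000e+00 -1.00000e+00  4.01768e+02]
 [ 0.00000e+00  0.00000e+00  0.00000e+00  1.00000e+00]] [0.69590203 0.00857001 0.06440022] [-7.90670256e-02 -3.15798809e-01  1.61278194e+00 -2.22292272e-04
  1.84429931e+00  1.49388217e+00]
a [172.6503704  208.09221724]
((172.9677734375, 208.3484344482422), (51.098411560058594, 54.60630798339844), 92.21513366699219) [460.8  96.8 104. ]
b [444.32634322 213.34162246]
((440.7393493652344, 212.4014434814453), (50.94194793701172, 53.650089263916016), 91.46009063720703) [457.7 -82.5 104. ]
c [366.24899764  25.66560386]
((364.7200012207031, 27.920085906982422), (58.0217170715332, 62.765926361083984), 28.936002731323242) [569.8 -28.1 104. ]
```

View pics/w1.png

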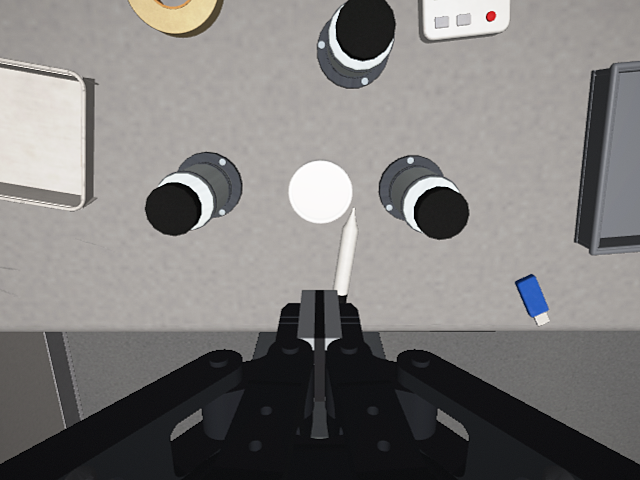

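The wrist view shows the caps at (173,208), (441,212) and (365,28), within 3 mm of the top-view estimates. Foot a gets pressed first.

```bash
python3 -m handwheel '{"travel":[[0.6,-5,2],[1.15,-9.85,6],[1.15,-9.85,10.5],[1.15,-9.85,11.5],[1.15,-9.85,12.0],[1.15,-9.85,12.4],[1.15,-9.85,12.8],[1.15,-9.85,13.1],[1.15,-9.85,13.1],[1.15,-9.85,13.1],[1.15,-9.85,13.1]],"rotation":[[0,0,0],[0,0,0],[0,0,0],[0,0,0],[0,0,0],[0,0,0],[0,0,0],[0,0,0],[0,0,0],[0,0,0],[0,0,0]]}'; python3 -c "
from h import *
s=r.read_state();print(s['position'],s['force'],s['ft_torque'])"
```

```text
time: 3.38
position: [461.8, 97.7, 273.3]
orientation: [1.0, -0.0, 0.002, 0.0]
force: [-1.1, -2.0, 7.6]
finger_gap: -0.0
grip_force: 3.9
[461.7996306   97.68608895 273.2977985 ] [-1.072274   -1.97515114  7.58287263] [-0.29143159  0.23050769  0.00214782]
```

Foot a gives 7.6 N at about 4 mm, so its spring is stiff. Foot b next.

```bash
python3 -m handwheel '{"travel":[[0,0,-2],[0,2,-4],[-0.2,8,-4],[-0.4,14,-4],[-0.4,18,-3],[-0.4,18.05,-1.5],[-0.4,18.05,-1.0],[-0.4,18.05,-0.5],[-0.4,18.05,0],[-0.4,18.05,0.2],[-0.4,18.05,0.2],[-0.4,18.05,0.2],[-0.4,18.05,0.2]],"rotation":[[0,0,0],[0,0,0],[0,0,0],[0,0,0],[0,0,0],[0,0,0],[0,0,0],[0,0,0],[0,0,0],[0,0,0],[0,0,0],[0,0,0],[0,0,0]]}'; python3 -m handwheel '{"travel":[[0,0,-2],[3,-1.2,-4],[8,-4,-4],[11.2,-5.45,-3.5],[11.2,-5.45,-1.7],[11.2,-5.45,-1.2],[11.2,-5.45,-0.7],[11.2,-5.45,-0.2],[11.2,-5.45,0],[11.2,-5.45,0],[11.2,-5.45,0],[11.2,-5.45,0]],"rotation":[[0,0,0],[0,0,0],[0,0,0],[0,0,0],[0,0,0],[0,0,0],[0,0,0],[0,0,0],[0,0,0],[0,0,0],[0,0,0],[0,0,0]]}'
```

```text
time: 5.0
position: [457.6, -81.5, 271.2]
orientation: [1.0, 0.001, 0.001, 0.0]
force: [-2.9, -0.7, 9.7]
finger_gap: -0.3
grip_force: 5.0
time: 6.5
position: [569.3, -28.1, 269.0]
orientation: [1.0, -0.0, 0.0, 0.0]
force: [-2.2, -1.0, 2.2]
finger_gap: -0.2
grip_force: 1.2
```

Foot b gives 9.7 N at about 6 mm, so it is stiff. Foot c gives 2.2 N at about 8 mm, so it is weak. I'm directly over c, so I grasp it first.

```bash
python3 -m handwheel '{"travel":[[0,0,-2],[0,0,-3.5],[0,0,-3.5],[0,0,-3.5],[0,0,-3.5],[0,0,-3.5],[0,0,-3.5],[0,0,-3.5]],"rotation":[[0,0,0],[0,0,0],[0,0,0],[0,0,0],[0,0,0],[0,0,0],[0,0,0],[0,0,0]]}' 1 30;python3 - <<'E'
from h import *
T=pose(); c=vision.read_camera("wrist"); cv2.imwrite("pics/w2.png",c["img"][:,:,::-1]); v=c["img"].max(2); print(T[:3,3], r.read_state()["finger_gap"])
print(proj(c,(570,-28,104),T))
E
```

```text
time: 7.5
position: [569.3, -28.0, 303.6]
orientation: [1.0, -0.0, -0.0, -0.0]
force: [-1.4, 0.1, -0.2]
finger_gap: 85.7
grip_force: 0.0
[569.29484178 -27.97530033 303.56604369] 85.40064736869306
[320.51203088 281.36448828]
```

```bash
python3 -m handwheel '{"travel":[[0,0,4],[0,0,7],[0,0,8.5],[0,0,9.1],[0,0,9.1]],"rotation":[[0,0,0],[0,0,0],[0,0,0],[0,0,0],[0,0,0]]}' 1 30; python3 -m handwheel '{"travel":[[0,0,0],[0,0,0],[0,0,0],[0,0,0],[0,0,0],[0,0,0]],"rotation":[[0,0,0],[0,0,0],[0,0,0],[0,0,0],[0,0,0],[0,0,0]]}' -1 40
```

```text
time: 8.18
position: [569.5, -28.0, 213.4]
orientation: [1.0, -0.0, 0.0, 0.0]
force: [0.7, 0.6, -0.1]
finger_gap: 85.0
grip_force: 0.0
time: 8.93
position: [569.6, -28.2, 213.9]
orientation: [1.0, -0.0, 0.001, 0.0]
force: [-0.5, -1.4, 6.2]
finger_gap: 43.2
grip_force: 41.1
```

```bash
python3 -m handwheel '{"travel":[[0,0,-2],[0,0,-5],[-0.5,2,-7.5],[-1.7,6,-8],[-3,10,-8],[-4.2,14,-8],[-5.4,18,-8],[-6.6,22,-8],[-7.8,26,-8],[-8.4,28,-8],[-8.4,28,-8],[-8.4,28,-8]],"rotation":[[0,0,0],[0,0,0],[0,0,0],[0,0,0],[0,0,0],[0,0,0],[0,0,0],[0,0,0],[0,0,0],[0,0,0],[0,0,0],[0,0,0]]}'
python3 - <<'E'
from h import *
T=pose(); s=r.read_state(); print(s["finger_gap"],s["force"])
c=vision.read_camera("wrist"); cv2.imwrite("pics/w3.png",c["img"][:,:,::-1])
c=vision.read_camera("scene"); cv2.imwrite("pics/s3.png",c["img"][:,:,::-1])
E
```

```text
time: 10.42
position: [485.6, -307.2, 292.6]
orientation: [1.0, 0.0, -0.0, -0.001]
force: [-0.3, 0.7, -2.8]
finger_gap: 43.1
grip_force: 41.7
43.1482322755142 [-0.34434958  0.66140063 -2.79972399]
```

View pics/w3.png

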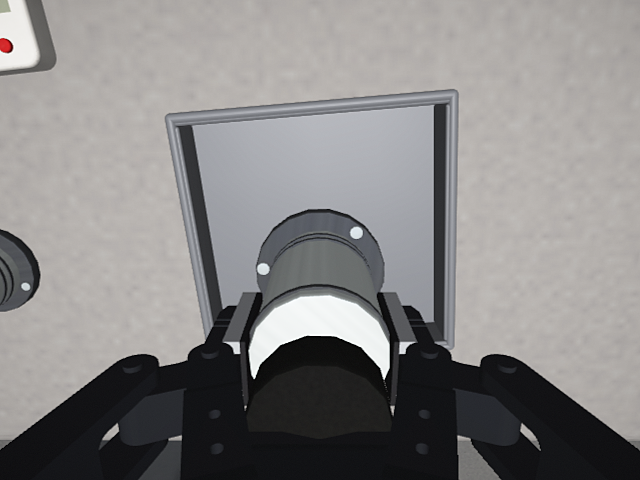

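The foot hangs upright in the fingers over the bin. The bin's rim corners are at about (168,117), (457,92), (450,347) and (205,345).

```bash
python3 - <<'E'
from h import *
T=pose(); c=vision.read_camera("wrist")
P=np.array([cast(c,q,38,T) for q in [(168,117),(457,92),(450,347),(205,345)]]); print(P.round(0),P.mean(0))
E
python3 -m handwheel '{"travel":[[0,0,3],[0,0,5],[0,0,6.2],[0,0,6.6],[0,0,6.8],[0,0,6.8]],"rotation":[[0,0,0],[0,0,0],[0,0,0],[0,0,0],[0,0,0],[0,0,0]]}'
```

```text
[[ 556. -227.   38.]
 [ 569. -377.   38.]
 [ 418. -388.   38.]
 [ 419. -235.   38.]] [ 490.60480233 -306.71281373   38.        ]
time: 11.32
position: [485.4, -308.2, 225.5]
orientation: [1.0, -0.0, 0.001, 0.0]
force: [0.5, 0.3, -3.0]
finger_gap: 43.0
grip_force: 41.7
```

```bash
python3 -m handwheel '{"travel":[[0,0,0.05],[0,0,0.1],[0,0,0.15],[0,0,0.15]],"rotation":[[0,0,0],[0,0,0],[0,0,0],[0,0,0]]}'
```

```text
time: 11.82
position: [485.4, -308.2, 224.8]
orientation: [1.0, -0.0, 0.001, 0.001]
force: [-2.6, 0.7, 5.5]
finger_gap: 43.2
grip_force: 42.5
```

```bash
python3 -m handwheel '{"travel":[[0,0,0],[0,0,0],[0,0,0],[0,0,0],[0,0,0]],"rotation":[[0,0,0],[0,0,0],[0,0,0],[0,0,0],[0,0,0]]}' 1 30; python3 -m handwheel '{"travel":[[0,0,-3],[0,0,-6],[0,0,-8.5],[0,-4,-8.5],[-0.6,-9,-8.5],[-1.2,-14,-8.5],[-2,-19,-8.5],[-2.8,-22.5,-8.5],[-2.8,-22.5,-8.5],[-2.8,-22.5,-8.5]],"rotation":[[0,0,0],[0,0,0],[0,0,0],[0,0,0],[0,0,0],[0,0,0],[0,0,0],[0,0,0],[0,0,0],[0,0,0]]}'
python3 - <<'E'
from h import *
T=pose(); c=vision.read_camera("wrist"); t=vision.read_camera("top")
cv2.imwrite("pics/m4.png",np.hstack([cv2.resize(c["img"],(400,300)),cv2.resize(t["img"][190:330,330:516],(400,300))])[:,:,::-1])
print(T[:3,3],proj(c,(457.6,-83,104),T))
v=c["img"].max(2)
E
```

```text
time: 12.45
position: [485.2, -308.0, 223.1]
orientation: [1.0, -0.0, -0.0, -0.0]
force: [0.0, 0.9, -0.4]
finger_gap: 85.6
grip_force: 0.0
time: 13.7
position: [457.4, -83.3, 308.3]
orientation: [1.0, 0.0, 0.0, 0.0]
force: [-0.5, 0.2, 0.6]
finger_gap: 85.5
grip_force: 0.0
[457.38608317 -83.28476668 308.34409386] [319.49714588 278.4423588 ]
```

View pics/m4.png

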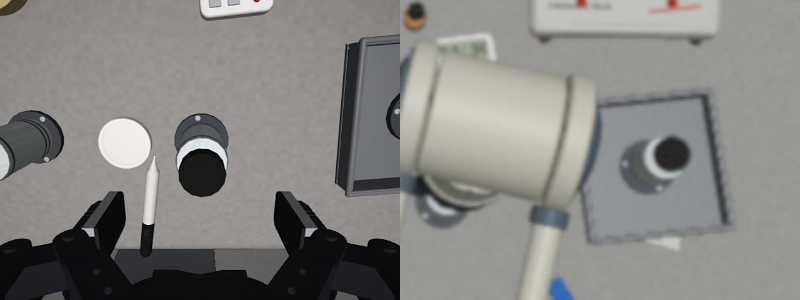

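Foot c stands upright near the middle of the bin. Foot b's cap is centred under the gripper, at about (202,172) in the half-scale panel. Grasp b.

```bash
python3 -m handwheel '{"travel":[[0,0,4],[0,0,7],[0,0,9],[0,0,9.5],[0,0,9.5]],"rotation":[[0,0,0],[0,0,0],[0,0,0],[0,0,0],[0,0,0]]}' 1 30; python3 -m handwheel '{"travel":[[0,0,0],[0,0,0],[0,0,0],[0,0,0],[0,0,0],[0,0,0]],"rotation":[[0,0,0],[0,0,0],[0,0,0],[0,0,0],[0,0,0],[0,0,0]]}' -1 40
```

```text
time: 14.42
position: [457.5, -83.6, 213.4]
orientation: [1.0, -0.001, -0.0, 0.0]
force: [-0.5, -0.3, -0.0]
finger_gap: 85.3
grip_force: 0.0
time: 15.18
position: [457.6, -83.2, 214.3]
orientation: [1.0, -0.0, 0.001, 0.001]
force: [-0.1, -3.2, 5.8]
finger_gap: 42.6
grip_force: 41.3
```

```bash
python3 -m handwheel '{"travel":[[0,0,-3],[0,0,-7],[0,0,-11],[0,0,-14],[0.6,-4,-14],[1.2,-8,-14],[1.8,-12,-14],[2.4,-16,-14],[3,-20,-14],[3.6,-24,-14],[4.2,-28,-14],[4.8,-32,-14],[5.4,-36,-14],[5.8,-39,-14],[6.25,-41.5,-14],[6.25,-41.5,-14],[6.25,-41.5,-14]],"rotation":[[0,0,0],[0,0,0],[0,0,0],[0,0,0],[0,0,0],[0,0,0],[0,0,0],[0,0,0],[0,0,0],[0,0,0],[0,0,0],[0,0,0],[0,0,0],[0,0,0],[0,0,0],[0,0,0],[0,0,0]]}'
python3 - <<'E'
from h import *
T=pose(); print(T[:3,3])
c=vision.read_camera("wrist"); cv2.imwrite("pics/w5.png",c["img"][:,:,::-1]) 
for p in [(581,377,35),(548,176,35),(442,196,35),(476,391,35)]: print(proj(c,p,T).round(0))
E
```

```text
time: 17.3
position: [519.8, 331.7, 352.1]
orientation: [1.0, -0.0, -0.001, 0.001]
force: [0.3, 0.7, -3.6]
finger_gap: 42.8
grip_force: 42.0
[519.77600809 331.73331342 352.05452013]
[253. 129.]
[541. 177.]
[494. 313.]
[241. 273.]
```

View pics/w5.png

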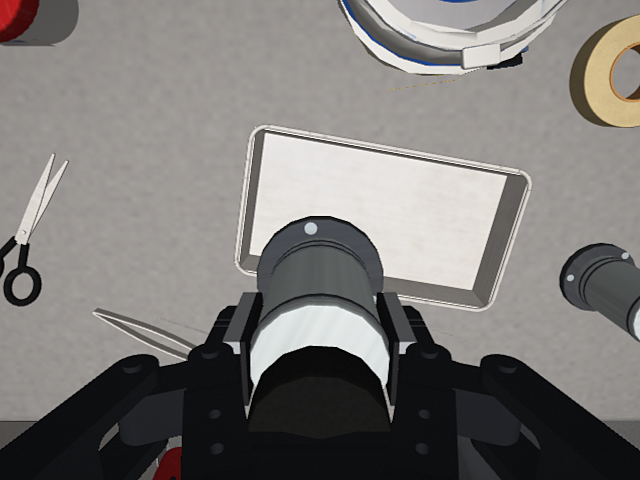

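The tray's rim corners in the wrist view are at about (250,124), (533,171), (492,311) and (235,274). I recompute the tray centre from these.

Run:
```python
from h import *
T=pose(); c=vision.read_camera("wrist")
P=np.array([cast(c,q,35,T) for q in [(250,124),(533,171),(492,311),(235,274)]]); print(P.round(0),P.mean(0),np.linalg.norm(P-np.roll(P,-1,0),axis=1))
m=P.mean(0)[:2]; d=P[0]-P[1]+P[3]-P[2]; d=d[:2]/np.hypot(*d[:2]); print(d,m+48*d,m-48*d)
```

```text
[[584. 378.  35.]
 [553. 182.  35.]
 [444. 197.  35.]
 [475. 395.  35.]] [514.03649792 288.36027411  35.        ] [198.85222526 109.62962731 200.27562547 110.55825434]
[0.15806978 0.98742794] [521.62384733 335.75681543] [506.44914851 240.96373279]
```

```bash
python3 -m handwheel '{"travel":[[0.15,-0.25,4],[0.15,-0.25,8],[0.15,-0.25,11],[0.15,-0.25,12.2],[0.15,-0.25,12.6],[0.15,-0.25,12.7],[0.15,-0.25,12.75],[0.15,-0.25,12.75]],"rotation":[[0,0,0],[0,0,0],[0,0,0],[0,0,0],[0,0,0],[0,0,0],[0,0,0],[0,0,0]]}'
```

```text
time: 18.4
position: [521.6, 334.6, 226.7]
orientation: [1.0, -0.0, 0.001, -0.0]
force: [0.3, 0.4, -3.0]
finger_gap: 42.8
grip_force: 42.0
```

```bash
python3 -m handwheel '{"travel":[[0,0,0.15],[0,0,0.25],[0,0,0.32],[0,0,0.37],[0,0,0.37]],"rotation":[[0,0,0],[0,0,0],[0,0,0],[0,0,0],[0,0,0]]}'
```

```text
time: 19.02
position: [521.4, 334.5, 223.0]
orientation: [1.0, -0.0, 0.0, -0.0]
force: [-2.7, -2.9, 5.4]
finger_gap: 42.8
grip_force: 42.7
```

Contact is at the expected height. I release b and go to a.

```bash
python3 -m handwheel '{"travel":[[0,0,0],[0,0,0],[0,0,0],[0,0,0],[0,0,0]],"rotation":[[0,0,0],[0,0,0],[0,0,0],[0,0,0],[0,0,0]]}' 1 30; python3 -m handwheel '{"travel":[[0,0,-3],[0,0,-6],[0,0,-8.5],[-0.6,3,-8.5],[-2,8,-8.5],[-3.3,13,-8.5],[-4.6,18,-8.5],[-5.8,22.5,-8.5],[-6.05,23.75,-8.5],[-6.05,23.75,-8.5],[-6.05,23.75,-8.5]],"rotation":[[0,0,0],[0,0,0],[0,0,0],[0,0,0],[0,0,0],[0,0,0],[0,0,0],[0,0,0],[0,0,0],[0,0,0],[0,0,0]]}'
python3 - <<'E'
from h import *
T=pose(); c=vision.read_camera("wrist"); t=vision.read_camera("scene")
cv2.imwrite("pics/m6.png",np.hstack([cv2.resize(c["img"],(400,300)),cv2.resize(t["img"][200:350,140:340],(400,300))])[:,:,::-1])
print(T[:3,3],proj(c,(461,97,104),T))
E
```

```text
time: 19.65
position: [521.4, 334.5, 221.9]
orientation: [1.0, -0.0, -0.0, 0.0]
force: [-0.5, -0.5, 0.2]
finger_gap: 85.3
grip_force: 0.0
time: 21.02
position: [461.1, 97.9, 307.0]
orientation: [1.0, 0.0, 0.0, -0.0]
force: [-0.2, 0.4, -0.3]
finger_gap: 85.6
grip_force: 0.0
[461.10737518  97.91615351 307.00215832] [322.67225842 280.1124525 ]
```

View pics/m6.png

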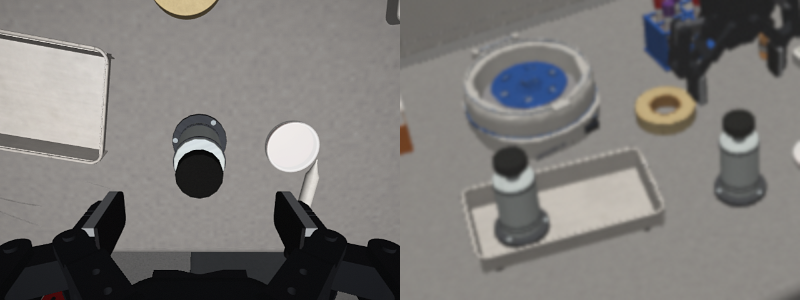

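Foot b stands upright in the tray's far end, and foot a's cap at (199,173) is centred. Grasp a.

```bash
python3 -m handwheel '{"travel":[[0,0,4],[0,0,7],[0,0,9],[0,0,9.35],[0,0,9.35]],"rotation":[[0,0,0],[0,0,0],[0,0,0],[0,0,0],[0,0,0]]}' 1 30; python3 -m handwheel '{"travel":[[0,0,0],[0,0,0],[0,0,0],[0,0,0],[0,0,0],[0,0,0]],"rotation":[[0,0,0],[0,0,0],[0,0,0],[0,0,0],[0,0,0],[0,0,0]]}' -1 40
```

```text
time: 21.75
position: [461.0, 97.5, 213.9]
orientation: [1.0, 0.0, 0.0, -0.0]
force: [0.4, -0.1, 0.8]
finger_gap: 85.6
grip_force: 0.0
time: 22.5
position: [461.1, 97.1, 214.5]
orientation: [1.0, -0.0, 0.001, -0.0]
force: [-0.1, 1.2, 6.3]
finger_gap: 42.9
grip_force: 41.3
```

```bash
python3 -m handwheel '{"travel":[[0,0,-3],[0,0,-6.5],[0,0,-9],[1,-3.5,-9],[2.2,-7.5,-9],[3.5,-11,-9],[4.3,-13.5,-9],[4.55,-14.3,-8],[4.55,-14.3,-5],[4.55,-14.3,-2.5],[4.55,-14.3,-1.5],[4.55,-14.3,-1.3],[4.55,-14.3,-1.3]],"rotation":[[0,0,0],[0,0,0],[0,0,0],[0,0,0],[0,0,0],[0,0,0],[0,0,0],[0,0,0],[0,0,0],[0,0,0],[0,0,0],[0,0,0],[0,0,0]]}'
```

```text
time: 24.12
position: [506.6, 239.8, 227.4]
orientation: [1.0, -0.0, 0.001, -0.0]
force: [-0.6, 0.5, -2.4]
finger_gap: 43.1
grip_force: 41.7
```

Contact should come near 223.5.

```bash
python3 -m handwheel '{"travel":[[0,0,0.2],[0,0,0.3],[0,0,0.36],[0,0,0.4],[0,0,0.4]],"rotation":[[0,0,0],[0,0,0],[0,0,0],[0,0,0],[0,0,0]]}'
```

```text
time: 24.75
position: [506.4, 240.1, 223.1]
orientation: [1.0, -0.0, 0.0, -0.0]
force: [-1.3, -0.5, 1.7]
finger_gap: 42.7
grip_force: 42.2
```

```bash
python3 -m handwheel '{"travel":[[0,0,0],[0,0,0],[0,0,0],[0,0,0],[0,0,0]],"rotation":[[0,0,0],[0,0,0],[0,0,0],[0,0,0],[0,0,0]]}' 0.7 30; python3 -m handwheel '{"travel":[[0,0,-3],[0,0,-6],[0,0,-10],[-1,5,-14],[-3,10,-16],[-5,15,-16],[-6,20,-16],[-6,24,-16],[-6,24,-16]],"rotation":[[0,0,0],[0,0,0],[0,0,0],[0,0,0],[0,0,0],[0,0,0],[0,0,0],[0,0,0],[0,0,0]]}'
python3 - <<'E'
from h import *
a=vision.read_camera("top"); t=vision.read_camera("scene")
cv2.imwrite("pics/m7.png",np.hstack([cv2.resize(a["img"][160:360,120:500],(440,232)),cv2.resize(t["img"][180:360,140:500],(360,232))])[:,:,::-1])
E
```

```text
time: 25.38
position: [506.4, 240.0, 222.4]
orientation: [1.0, -0.0, -0.0, -0.0]
force: [-0.1, -1.0, 0.3]
finger_gap: 72.9
grip_force: 0.0
time: 26.5
position: [446.0, -2.0, 382.7]
orientation: [1.0, -0.002, 0.0, 0.0]
force: [0.8, 0.2, 0.6]
finger_gap: 72.5
grip_force: 0.0
```

View pics/m7.png

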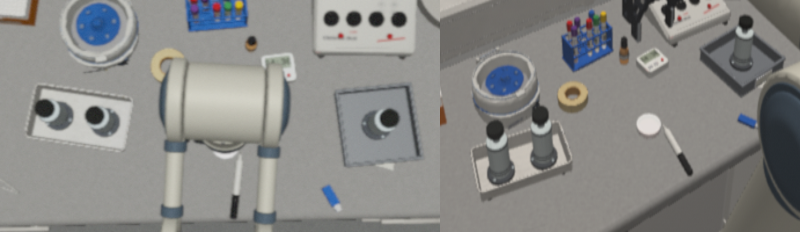

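Two feet stand upright in the tray (caps near (45,108) and (98,117)) and one in the bin (near (385,120)). The dish, timer and tape have not moved. I hand the job in.

```bash
python3 -c "
from station import r
print(r.close_job())"
```

```text
the job is handed in; nothing more can be done
None
```

The job is handed in: the two stiff feet, a and b, stand upright in the steel tray, the weak foot, c, stands upright in the grey bin, and the petri dish, timer and tape were left where they were (26.5 s on the robot's clock at the last move).

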